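Load the charm polisher and set its selector to the third click

TASK

First switch the polishing machine off by turning its dial back to the end stop at the red dot. Then tip the copper tin out into the machine's bowl and stand it upright on its green mat again, pick up every stray silver casting from the bench and put it into the bowl too, and only after that put the blue lid squarely on the bowl. Last, with the lid on, turn the dial up exactly three clicks from its end stop, and leave the brush, jar, bottle and screwdriver where they are.

Things in the scene. Friction and masses are not known exactly. Their poses are not given: they have to be found in the camera images.
- machine: the fixed grey polishing machine: a deck 150 (x) by 310 (y) mm, its top 50 mm above the bench. Origin: centre of its underside. Along its own y: the bowl is at +80 mm, the dial at -90 mm (both on its centre line x = 0). Its own yaw and position vary
- bowl (a point): centre of the inner floor of the machine's open black bowl, 55 mm above the bench. The bowl is fixed; inner radius 56 mm at the floor and 63 mm at the rim, rim 110 mm above the bench (55 mm above this point), wall 4 mm
- dial (a joint): angle of the machine's black selector dial: 0 at its end stop (off, the red dot on the dial plate), growing clockwise as seen from above, one click (detent) every 30 degrees = 0.524 rad, five clicks in all (2.618 at the far end). It springs into the nearest detent when let go; turning it over a click takes about 0.05 N m
- dial_grip (a point): on the dial's vertical axis, at the height to grip. The dial's grip is an upright bar 48 mm long (along this point's x), 12 mm thick (along its y) and 34 mm high; this point is 11 mm below the bar's top and 23 mm above the round skirt (50 mm across) it stands on. A white line marks the end of the bar that points at the dots (this point's -x)
- tin: the loose copper sorting tin with a sloping pouring spout, 120 g. Open at the top; flat bottom 50 (x) by 54 (y) mm, 55 mm high, walls 3 mm. The two side walls (+y and -y) are flat, upright and 54 mm apart outside: grip across them. The back wall (-x) is upright at x = -25 mm; the front wall slopes outward at 35 degrees from vertical, from x = +25 mm at the bottom to the lip at x = +64 mm, z = 55 mm. Origin: centre of the bottom's underside, z up
- tin_lip (a point): middle of the tin's pouring lip (tin frame x = 64, z = 55 mm)
- mat: the fixed square green mat, 130 by 130 mm, 4 mm thick, on which the tin stands. Origin: centre of its underside
- lid: the loose blue round lid of the bowl, 140 g: a disc 142 mm across and 6 mm thick over a plug 110 mm across and 8 mm deep that drops loosely into the bowl's mouth; upright white knob on top, 22 mm across and 34 mm high. 48 mm high in all. Origin: centre of the plug's underside, z up; seated on the bowl it lies 47 mm above the bowl's inner floor, 102 mm above the bench
- lid_knob (a point): on the axis of the lid's knob at the height to grip, 36 mm above the lid's origin, 22 mm above the disc and 12 mm below the knob's top
- brush: bystander: a brush 160 mm long lying at the left of the machine, up to 30 mm high
- jar: bystander: a small amber jar with a yellow cap, 48 mm across, 55 mm high
- vial: bystander: a white bottle with a red cap, 40 mm across, 80 mm high
- driver: bystander: a screwdriver 160 mm long lying at the right
- cast1: a chunky silver casting, an eight-sided bead 19.6 mm across and 15 mm high with bevelled edges, 22 g. Origin: centre of its underside as it stood at the start (so 7.5 mm from its centre, along its own z). May be absent. Starts in the tin
- cast2: a chunky silver casting, an eight-sided bead 19.6 mm across and 15 mm high with bevelled edges, 22 g. Origin: centre of its underside as it stood at the start (so 7.5 mm from its centre, along its own z). May be absent. Starts in the tin
- cast3: a chunky silver casting, an eight-sided bead 19.6 mm across and 15 mm high with bevelled edges, 22 g. Origin: centre of its underside as it stood at the start (so 7.5 mm from its centre, along its own z). May be absent. Starts in the tin
- cast4: a chunky silver casting, an eight-sided bead 19.6 mm across and 15 mm high with bevelled edges, 22 g. Origin: centre of its underside as it stood at the start (so 7.5 mm from its centre, along its own z). May be absent. Starts in the tin
- stray1: a chunky silver casting, an eight-sided bead 19.6 mm across and 15 mm high with bevelled edges, 22 g. Origin: centre of its underside as it stood at the start (so 7.5 mm from its centre, along its own z). May be absent. Starts loose on the bench in front of the machine
- stray2: a chunky silver casting, an eight-sided bead 19.6 mm across and 15 mm high with bevelled edges, 22 g. Origin: centre of its underside as it stood at the start (so 7.5 mm from its centre, along its own z). May be absent. Starts loose on the bench in front of the machine
- stray3: a chunky silver casting, an eight-sided bead 19.6 mm across and 15 mm high with bevelled edges, 22 g. Origin: centre of its underside as it stood at the start (so 7.5 mm from its centre, along its own z). May be absent. Starts loose on the bench in front of the machine
Not all that is in view belongs to the job. Of the things shaped like the tin, the copper one is meant.

How it is judged:
By the outcome, as a careful person would: the job done as asked, in the order asked, and still so for the second after the job is handed in, with the robot touching nothing.
Of cast1, cast2, cast3, cast4 only 2 to 4 are there at a start; the rules pass over those that are not, and their reading is None.
Of stray1, stray2, stray3 only 1 to 3 are there at a start; the rules pass over those that are not, and their reading is None.
At some moment in a run one of stray1, stray2, stray3, lid may be knocked a few centimetres aside while the robot is not near it.
It also fails if it takes over 208 s, if anything falls off the work surface, if the arm or the gripper's body presses on something with over 40 N, if the wrist force passes 120 N, or if a joint passes its speed limit or range.

ROBOT

A 7-joint arm with a two-finger parallel gripper is mounted at the origin on the work surface. World frame = base frame: x ahead of the robot, y to its left, z up, the work surface at z = 0. Lengths are in mm, angles in rad, forces in N, time in s.
With the tool pointing down it reaches from about 425 to 1025 mm from the base axis. Payload 3.6 kg.
Tool frame: the origin (TCP) lies at the very end of the fingers, on their centre line; the grasp point (between the pads) lies 19 mm behind it; z points along the fingers, y is the direction in which the jaws open and shut (so a half turn about z gives the same grasp; the last joint's range is limited). The gripper opens to 85 mm and grips with 20 to 120 N. Pads are 22 mm wide; open, the fingers measure 114 mm over their backs; the gripper's body (76 mm by 85 mm) begins 54 mm behind the grasp point. The pads swing forward as they close: fully open they stand 13 mm farther back than shut.
Start: joints at [-1.226, 0.591, 0.048, 1.609, -0.033, 0.943, -0.034], TCP at [308.015, 656.32, 231.302] pointing down, gripper open.
Joint ranges: [-2.69, 2.69], [-0.47, 2.24], [-1.27, 1.36], [0.19, 2.51], [-1.53, 4.68], [0.08, 2.07], [-3.09, 3.09]. Speed limits (rad/s): [2.57, 2.57, 3.14, 3.14, 3.14, 3.14, 3.14].

INTERFACE

Orientations are given as a 3x3 rotation matrix whose columns are the frame's x, y, z axes.
In Python, from rig import readout, get_image, camera_model, ticket gives the robot as it stands.
- The arm moves only by the shell command python3 -m crank 'ROWS'. ROWS is JSON, a list of rows, each a list of 3 entries, a list of its own where there are three numbers: the shift along the world's x, y, z in mm, then the turn, a rotation vector about the world's x, y, z in degrees, then the gripper command: -1 is shut, 1 is fully open, values between are in proportion. A call has 1 to 20 rows; each row is the pose to reach, as a shift and turn from the pose measured when the call began; what a row does not reach only later rows make up. A row lasts 1/10 s, in which the tool goes at most 50 mm and 8.59 degrees, less where a joint would pass 70% of its speed; a pose out of reach is approached as far as the arm can. A call with a gripper value outside its range is refused whole. The fingers move at their own pace and stop on an object; the grip force is fixed at half the most. Time passes only in rows, so rows that repeat a pose let the fingers close. It gives the time, the measured TCP pose, the force and the opening at its end, in the units of the state.
- readout.read_state(): the state, without advancing time (a new reading comes with each control period).
- get_image(name): name is "scene" or "top"; returns the picture (400x640x3 uint8, red, green, blue); there is no depth.
- camera_model(name): a dict with "intrinsics" (3x3 intrinsics, pixels), "eye" and "orientation" of the camera in the world. Camera axes: x right, y up, looking along -z (the intrinsics and any distortion apply to the point x, -y, -z); pixel columns grow to the right and rows downward; lengths in mm; the calibration is good to about 2 mm. A picture is of the moment at which its call begins. camera_model takes no time and is no camera call.
- ticket.close_job(): hands the job in, once; it reports no verdict.
The state is a dict: "time": time; "q": joint angles; "qd": joint speeds; "joint_efforts": joint torques, N m; "tcp_pos": TCP position; "ee_rot": TCP orientation; "contact_force": force on the tool from outside, world axes, zero at the start; "torque": the same for the moment, N m; "finger_gap": opening from 0.0 (shut) to 1.0 (fully open).
Only numpy, scipy, OpenCV 4.12 (cv2) and the standard library are available. Lean on these libraries where they do the work, as an engineer would, in place of code of your own. Each camera call takes 0.05 s, during which the arm holds its last target. There are 200 camera calls.

## Working session

There is one attempt and no reset: what is moved stays moved. The work goes in short steps, Python scripts to look and compute and a shell command to move; the robot and the scene stay as the last step left them, time stands still between calls to the robot, and variables do not carry over. Pictures are saved under pics/ and viewed, about 12 in all and at most 16, crops included, and the job is handed in when it is done.

```bash
ls; mkdir -p pics; python3 - <<'E'
from rig import readout,get_image,camera_model
import cv2
for n in("scene","top"):
    im=get_image(n); cv2.imwrite(f"pics/{n}0.png",im[:,:,::-1]); m=camera_model(n); print(n,m)
s=readout.read_state();print(s)
E
```

```text
pics
scene {'intrinsics': array([[394.11448726,   0.        , 316.57711953],
       [  0.        , 394.11448726, 201.15661689],
       [  0.        ,   0.        ,   1.        ]]), 'eye': array([793.77568404, 421.34886479, 952.96211683]), 'orientation': array([[-0.76976858, -0.53333447,  0.35072878],
       [ 0.6381861 , -0.65440391,  0.40555396],
       [ 0.01322238,  0.53601293,  0.84410622]])}
top {'intrinsics': array([[509.89708011,   0.        , 329.55582638],
       [  0.        , 509.89708011, 204.75636006],
       [  0.        ,   0.        ,   1.        ]]), 'eye': array([ 280.46120154,  -16.43740873, 1547.82849652]), 'orientation': array([[-6.84076443e-03,  9.94273206e-01, -1.06648935e-01],
       [-9.99976234e-01, -6.71031884e-03,  1.58193449e-03],
       [ 8.57226715e-04,  1.06657223e-01,  9.94295480e-01]])}
{'time': 0.1, 'q': array([-1.22547856,  0.59201438,  0.0483128 ,  1.60969627, -0.03327317,
        0.94268591, -0.03370235]), 'qd': array([ 8.81315747e-04, -1.53683718e-03,  9.74171106e-04, -4.57605995e-03,
        5.55667905e-04,  7.43352721e-04,  1.59499727e-05]), 'joint_efforts': array([ 4.70558953e-03, -5.50000191e+01,  1.55315381e+00, -1.98825055e+01,
        9.68377775e-03,  3.79554011e-03,  9.33633117e-06]), 'tcp_pos': array([307.71757217, 655.6382972 , 230.26400276]), 'ee_rot': array([[-9.05291439e-01,  4.24790407e-01, -7.22028312e-04],
       [ 4.24790998e-01,  9.05289529e-01, -1.86473527e-03],
       [-1.38476984e-04, -1.99484000e-03, -9.99998001e-01]]), 'contact_force': array([ 0.30847106, -0.49343268, -0.64280532]), 'torque': array([-0.01083715,  0.00422121, -0.027618  ]), 'finger_gap': 1.000987786257001}
```

```bash
python3 -c "
import cv2,numpy as np
a=cv2.imread('pics/scene0.png');b=cv2.imread('pics/top0.png')
cv2.imwrite('pics/both0.png',cv2.resize(np.vstack([a,b]),(480,600)))"
```

```text
(no output)
```

View pics/top0.png

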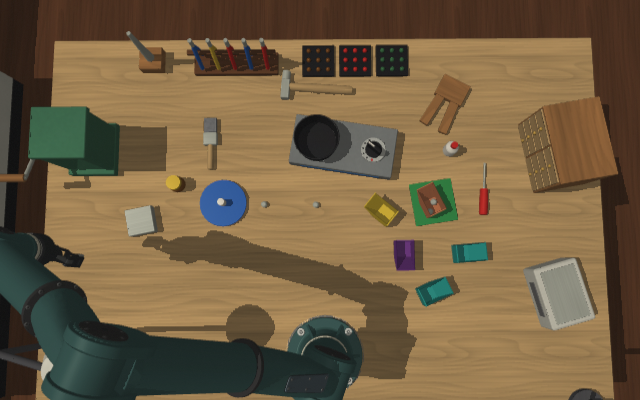

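View pics/scene0.png

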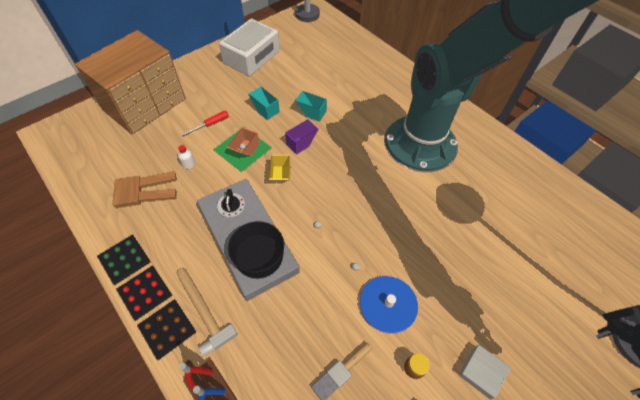

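The top view shows the machine with bowl (317,138) and dial (373,149), the lid (223,202), two strays (264,204) and (316,205), and the mat (432,201). Tin-shaped candidates are copper on the green mat (432,200), yellow (382,210), purple (404,255), and teal (471,252) and (435,291). The copper one on the green mat fits the description. I'll confirm it in an enlarged crop, next to the dial.

```bash
cat > h.py <<'E'
import numpy as np,cv2
from rig import readout,get_image,camera_model
C={n:camera_model(n) for n in("scene","top")}
def ray(n,u,v):
    c=C[n];K=c["intrinsics"];d=np.array([(u-K[0,2])/K[0,0],-(v-K[1,2])/K[1,1],-1.])
    return c["eye"],c["orientation"]@d
def onz(n,u,v,z):
    e,d=ray(n,u,v);return e+d*(z-e[2])/d[2]
def proj(n,p):
    c=C[n];q=c["orientation"].T@(np.asarray(p,float)-c["eye"]);K=c["intrinsics"]
    return np.array([K[0,0]*q[0]/-q[2]+K[0,2],K[1,1]*q[1]/q[2]+K[1,2]])
def tri(pt,ps):
    A=[];b=[]
    for n,p in(("top",pt),("scene",ps)):
        e,d=ray(n,*p);d=d/np.linalg.norm(d);M=np.eye(3)-np.outer(d,d);A.append(M);b.append(M@e)
    x=np.linalg.lstsq(np.vstack(A),np.hstack(b),rcond=None)[0]
    return x,[np.round(proj(n,x)-p,1) for n,p in(("top",pt),("scene",ps))]
def blobs(im,lo,hi,roi,amin=8):
    h=cv2.cvtColor(im,cv2.COLOR_RGB2HSV);m=cv2.inRange(h,lo,hi);k=np.zeros_like(m);x0,y0,x1,y1=roi;k[y0:y1,x0:x1]=m[y0:y1,x0:x1]
    n,l,s,c=cv2.connectedComponentsWithStats(k)
    return [(c[i].round(1),s[i,4],s[i,:4]) for i in range(1,n) if s[i,4]>=amin],k
E
python3 - <<'E'
import cv2,numpy as np
from h import *
a=cv2.imread('pics/top0.png');b=cv2.imread('pics/scene0.png')
L=cv2.resize(a[105:235,280:480],(800,520)[:2] and (400,260),interpolation=3)
def c(im,x,y,w,h,W,H):return cv2.resize(im[y:y+h,x:x+w],(W,H),interpolation=cv2.INTER_CUBIC)
o=np.vstack([np.hstack([c(a,345,125,50,50,300,300),c(a,405,175,60,60,300,300)]),np.hstack([c(b,205,175,50,50,300,300),c(b,210,120,60,60,300,300)])])
cv2.imwrite('pics/c1.png',o)
T=a[:,:,::-1].copy();S=b[:,:,::-1].copy()
for n,im,roi in(("top",T,(190,170,250,235)),("scene",S,(340,260,430,345))):
    print(n,'lid',blobs(im,(100,120,60),(125,255,255),roi,50)[0]); print('knob',blobs(im,(0,0,180),(180,60,255),roi,5)[0])
for n,im,roi in(("top",T,(400,170,465,235)),("scene",S,(205,120,280,175))):
    m=blobs(im,(50,100,40),(75,255,255),roi,50)[1]; cn=max(cv2.findContours(m,0,2)[0],key=cv2.contourArea); r=cv2.minAreaRect(cn);print(n,'mat',r); B=cv2.boxPoints(r);print([onz(n,*p,4).round(1) for p in B])
    print('tin',blobs(im,(3,90,30),(14,255,255),roi,20)[0])
for n,im,roi in(("top",T,(255,190,330,215)),("scene",S,(300,210,370,280))):
    print(n,'stray',[(p,a_,onz(n,*p,8).round(1)) for p,a_,_ in blobs(im,(0,0,110),(180,45,255),roi,6)[0]])
for n,im,roi in(("top",T,(285,105,405,185)),("scene",S,(195,175,300,300))):
    m=blobs(im,(0,0,75),(180,60,200),roi,50)
    cn=np.vstack([c for c in cv2.findContours(m[1],0,2)[0] if cv2.contourArea(c)>30]); r=cv2.minAreaRect(cn);print(n,'deck',r)
    if n=="top":
        print([onz(n,*p,50).round(1) for p in cv2.boxPoints(r)])
E
```

```text
top lid [(array([222.8, 202.7]), np.int32(1586), array([200, 180,  46,  46], dtype=int32))]
knob [(array([220.1, 201. ]), np.int32(36), array([217, 198,   7,   7], dtype=int32))]
scene lid [(array([388.4, 304.4]), np.int32(2394), array([360, 277,  58,  56], dtype=int32))]
knob [(array([356.4, 265.8]), np.int32(20), array([354, 264,   5,   5], dtype=int32)), (array([391.1, 298.8]), np.int32(72), array([387, 294,   9,  12], dtype=int32))]
top mat ((433.0540466308594, 201.82435607910156), (42.08613967895508, 42.57933807373047), 80.53767395019531)
[array([ 506.5, -261.1,    4. ]), array([ 527.3, -390.2,    4. ]), array([ 399.7, -407.1,    4. ]), array([ 379.3, -279.1,    4. ])]
tin [(array([429.9, 199.3]), np.int32(551), array([417, 182,  29,  36], dtype=int32))]
scene mat ((242.243896484375, 148.30490112304688), (34.514404296875, 44.97804260253906), 51.34019470214844)
[array([ 523.8, -383.6,    4. ]), array([ 372. , -413.5,    4. ]), array([ 384.7, -276.9,    4. ]), array([ 529.1, -254.9,    4. ])]
tin [(array([213.8, 123.2]), np.int32(29), array([205, 120,  19,   8], dtype=int32)), (array([245. , 141.1]), np.int32(535), array([228, 127,  31,  29], dtype=int32))]
top stray [(array([263.2, 203.8]), np.int32(20), array([449.9, 182.6,   8. ])), (array([315., 204.]), np.int32(21), array([448.2,  25.3,   8. ]))]
scene stray [(array([317.3, 224.3]), np.int32(28), array([447.5,  26.4,   8. ])), (array([355.1, 265.9]), np.int32(35), array([450.3, 182.1,   8. ]))]
top deck ((342.9653015136719, 145.72543334960938), (103.55095672607422, 49.342559814453125), 8.746161460876465)
[array([569.4, 104.1,  50. ]), array([718.3,  81.7,  50. ]), array([ 667.8, -225.5,   50. ]), array([ 519.9, -200.1,   50. ])]
scene deck ((249.10003662109375, 236.69998168945312), (111.35618591308594, 62.162689208984375), 63.43495178222656)
```

View pics/c1.png

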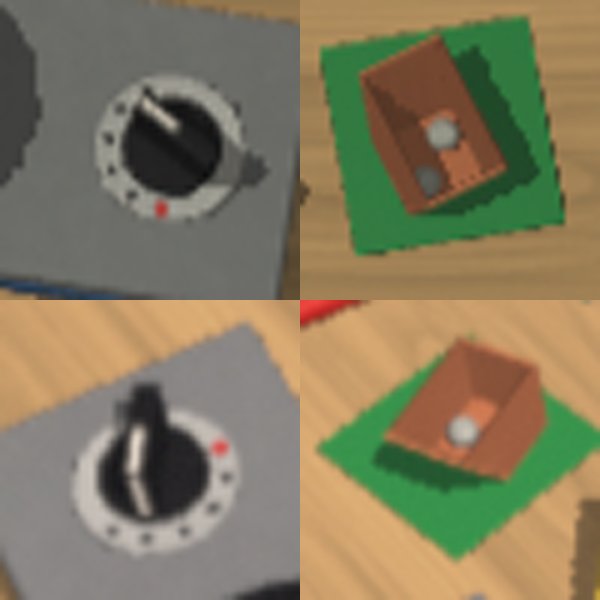

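The crop confirms it: the copper tin, with castings visible, stands on the green mat. The dial pointer is far from the red dot. Next I'll compute the poses.

```bash
python3 - <<'E'
from h import *
ct=lambda x,y:(345+x/6,125+y/6); cs=lambda x,y:(205+x/6,175+(y-300)/6)
print('bar line end',tri(ct(145,98),cs(132,470)),'line inner',tri(ct(178,130),cs(138,430)))
r=tri(ct(162,209),cs(220,448));print('red',r)
tt=lambda x,y:(405+(x-300)/6,175+y/6); ts=lambda x,y:(210+(x-300)/6,120+(y-300)/6)
T=[tt(437,36),tt(360,72),tt(412,214),tt(506,170)]
for n,P in(("top",T),("scene",[ts(460,340),ts(538,368),ts(506,480),ts(386,437)])):
    print(n,[onz(n,*p,59)[:2].round(0) for p in P])
print('knob',tri((220.1,201),(391.1,297)))
print('lid c at z14 ', onz("top",222.8,202.7,12),onz("scene",388.4,304.4,12))
print('deck top corner tri')
S=cv2.imread('pics/scene0.png')[:,:,::-1].copy();Tm=cv2.imread('pics/top0.png')[:,:,::-1].copy()
for n,im,roi,in(("top",Tm,(285,105,345,165)),("scene",S,(220,210,295,285))):
    m=blobs(im,(0,0,0),(180,255,58),roi,200); print(n,m[0]); cn=max(cv2.findContours(m[1],0,2)[0],key=cv2.contourArea); e=cv2.fitEllipse(cv2.convexHull(cn));print(e,onz(n,*e[0],110))
c=np.array([618.8,-60,0]);y=np.array([.1616,.987,0])
print('pred bowl',proj("top",c+80*y+[0,0,110]),proj("scene",c+80*y+[0,0,110]))
print('strays',tri((263.2,203.8),(355.1,265.9)),tri((315,204),(317.3,224.3)))
E
```

```text
bar line end (array([ 620.02315196, -134.18821459,   91.75415932]), [array([-0.4,  0.5]), array([-0.7, -0.1])]) line inner (array([ 605.55835661, -150.82949148,   89.11879315]), [array([-0.2,  0.2]), array([-0.3, -0. ])])
red (array([ 573.99353929, -145.51786613,   50.01209639]), [array([-0.3,  0.3]), array([-0.5, -0.1])])
top [array([ 509., -309.]), array([ 491., -271.]), array([ 421., -295.]), array([ 442., -341.])]
scene [array([ 439., -368.]), array([ 420., -328.]), array([ 473., -278.]), array([ 503., -337.])]
knob (array([454.08906899, 304.52860676,  51.82715823]), [array([-0.1,  0.1]), array([-0.1, -0. ])])
lid c at z14  [453.64504164 304.54775212  12.        ] [457.19833383 308.46330769  12.        ]
deck top corner tri
top [(array([316.5, 137.1]), np.int32(1666), array([294, 115,  46,  46], dtype=int32))]
((316.4859924316406, 137.06640625), (45.5845832824707, 46.25358581542969), 137.2212371826172) [630.78901413  17.53525166 110.        ]
scene [(array([256.1, 249.1]), np.int32(2460), array([228, 222,  56,  56], dtype=int32))]
((256.09344482421875, 249.0078582763672), (55.66904067993164, 56.23478317260742), 163.69602966308594) [638.50753611  29.07044877 110.        ]
pred bowl [315.98944339 136.74975117] [255.99212303 244.34629393]
strays (array([450.10601129, 182.37724536,   8.05706197]), [array([ 0.1, -0.1]), array([0.1, 0. ])]) (array([447.83043444,  25.78039248,   7.69376191]), [array([-0.2,  0.1]), array([-0.2, -0. ])])
```

```bash
r='[[296,-804,-50],[0,0,-104],1]'; python3 -m crank '[[[296,-804,-60],[0,0,-104],1],[[296,-804,-60],[0,0,-104],1],[[296,-804,-60],[0,0,-104],1],[[296,-804,-60],[0,0,-104],1],[[296,-804,-60],[0,0,-104],1],[[296,-804,-60],[0,0,-104],1],[[296,-804,-60],[0,0,-104],1],[[296,-804,-60],[0,0,-104],1],[[296,-804,-60],[0,0,-104],1],[[296,-804,-60],[0,0,-104],1],[[296,-804,-60],[0,0,-104],1],[[296,-804,-60],[0,0,-104],1],[[296,-804,-60],[0,0,-104],1],[[296,-804,-60],[0,0,-104],1],[[296,-804,-60],[0,0,-104],1],[[296,-804,-60],[0,0,-104],1],[[296,-804,-60],[0,0,-104],1],[[296,-804,-60],[0,0,-104],1],[[296,-804,-60],[0,0,-104],1],[[296,-804,-60],[0,0,-104],1]]'; python3 -c "
from rig import readout;s=readout.read_state();print(s['q'],s['ee_rot'])"
```

```text
time: 2.1
tcp_pos: [603.0, -146.6, 169.6]
ee_rot: [[0.63, 0.776, -0.003], [0.776, -0.63, 0.003], [0.0, -0.005, -1.0]]
contact_force: [-0.5, 0.4, 0.7]
finger_gap: 1.002
[-0.17487801  0.5845071   0.49570051  1.91372143 -0.40028508  0.7459028
 -0.13069174] [[ 6.30269355e-01  7.76368874e-01 -3.45134058e-03]
 [ 7.76376528e-01 -6.30262179e-01  3.01195626e-03]
 [ 1.63139657e-04 -4.57788354e-03 -9.99989508e-01]]
```

```bash
python3 -m crank '[[[1,-2,-40],[0,0,0],1],[[1,-2,-80],[0,0,0],1],[[1,-2,-100],[0,0,0],1],[[1,-2,-107],[0,0,0],1],[[1,-2,-107],[0,0,0],1],[[1,-2,-107],[0,0,0],1]]'; python3 - <<'E'
from h import *
import numpy as np
a=get_image("top");b=get_image("scene")
f=lambda i,x,y:cv2.resize(i[y:y+80,x:x+80],(400,400),interpolation=2)
cv2.imwrite('pics/d1.png',np.hstack([f(a,333,110),f(b,190,150)])[:,:,::-1])
E
```

```text
time: 2.7
tcp_pos: [604.9, -147.7, 63.7]
ee_rot: [[0.629, 0.777, -0.002], [0.777, -0.629, 0.003], [0.001, -0.003, -1.0]]
contact_force: [0.7, 0.0, -0.3]
finger_gap: 1.002
```

View pics/d1.png

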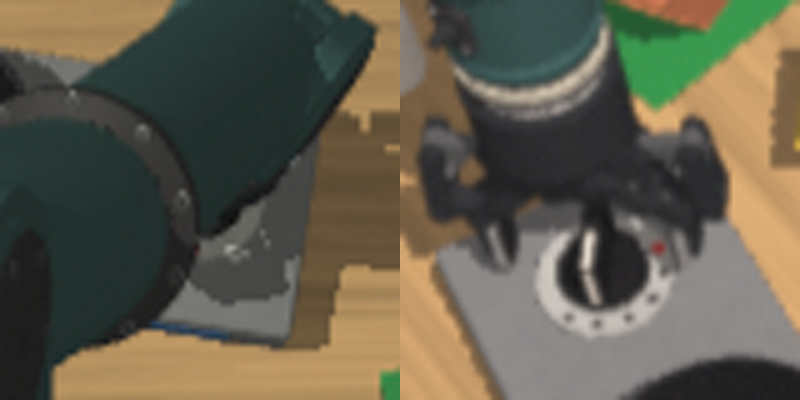

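```bash
python3 -m crank '[[[0,-1,-2],[0,0,0],-1],[[0,-1,-2],[0,0,0],-1],[[0,-1,-2],[0,0,0],-1],[[0,-1,-2],[0,0,0],-1],[[0,-1,-2],[0,0,0],-1],[[0,-1,-2],[0,0,0],-1],[[0,-1,-2],[0,0,0],-1],[[0,-1,-2],[0,0,0],-1]]'; python3 -m crank '[[[0,0,0],[0,0,8],-1],[[0,0,0],[0,0,16],-1],[[0,0,0],[0,0,24],-1],[[0,0,0],[0,0,32],-1],[[0,0,0],[0,0,40],-1],[[0,0,0],[0,0,48],-1],[[0,0,0],[0,0,56],-1],[[0,0,0],[0,0,64],-1],[[0,0,0],[0,0,72],-1],[[0,0,0],[0,0,80],-1],[[0,0,0],[0,0,88],-1],[[0,0,0],[0,0,96],-1],[[0,0,0],[0,0,104],-1],[[0,0,0],[0,0,112],-1],[[0,0,0],[0,0,120],-1],[[0,0,0],[0,0,122],-1],[[0,0,0],[0,0,122],-1],[[0,0,0],[0,0,122],-1]]'; python3 -c "
from rig import readout;s=readout.read_state();print(s['q'],s['torque'])"
```

```text
time: 3.6
tcp_pos: [605.2, -149.0, 64.4]
ee_rot: [[0.63, 0.777, -0.0], [0.777, -0.63, 0.005], [0.004, -0.003, -1.0]]
contact_force: [-4.0, 2.7, 15.3]
finger_gap: 0.134
time: 5.4
tcp_pos: [605.9, -148.7, 64.6]
ee_rot: [[-0.992, 0.128, -0.003], [0.128, 0.992, -0.002], [0.002, -0.002, -1.0]]
contact_force: [1.4, 2.0, 0.2]
finger_gap: 0.133
[ 0.28029895  0.68823109 -0.16311747  1.93759822  0.20852777  0.53406497
  1.41597531] [ 0.57541999 -0.37760617 -1.24300323]
```

```bash
python3 -m crank '[[[0,0,0],[0,0,0],1],[[0,0,0],[0,0,0],1],[[0,0,0],[0,0,0],1],[[0,0,0],[0,0,0],1],[[0,0,0],[0,0,0],1],[[0,0,30],[0,0,0],1],[[0,0,80],[0,0,0],1],[[-40,100,200],[0,0,0],1],[[-40,200,200],[0,0,0],1],[[-40,200,200],[0,0,0],1],[[-40,200,200],[0,0,0],1],[[-40,200,200],[0,0,0],1],[[-40,200,200],[0,0,0],1],[[-40,200,200],[0,0,0],1],[[-40,200,200],[0,0,0],1]]'; python3 - <<'E'
from h import *
import numpy as np
a=get_image("top");b=get_image("scene")
cv2.imwrite('pics/t1.png',a[:,:,::-1]);cv2.imwrite('pics/s1.png',b[:,:,::-1])
f=lambda i,x,y,w=40:cv2.resize(i[y:y+w,x:x+w],(400,400),interpolation=2)
cv2.imwrite('pics/d2.png',np.hstack([f(a,412,178),f(b,222,122)])[:,:,::-1])
cv2.imwrite('pics/d3.png',np.hstack([cv2.resize(f(i,*p),(300,300)) for i,p in((a,(353,130)),(b,(210,183)))])[:,:,::-1])
E
```

```text
time: 6.9
tcp_pos: [565.5, 49.5, 263.9]
ee_rot: [[-0.992, 0.13, -0.004], [0.13, 0.992, -0.003], [0.003, -0.004, -1.0]]
contact_force: [-0.0, -0.1, -0.3]
finger_gap: 0.996
```

View pics/d2.png

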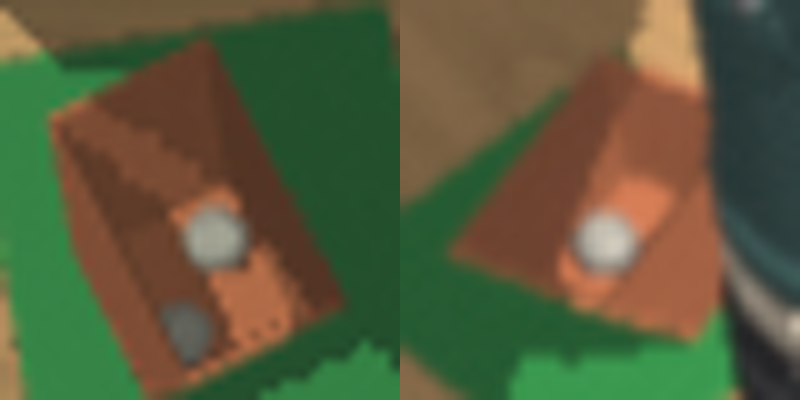

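View pics/d3.png

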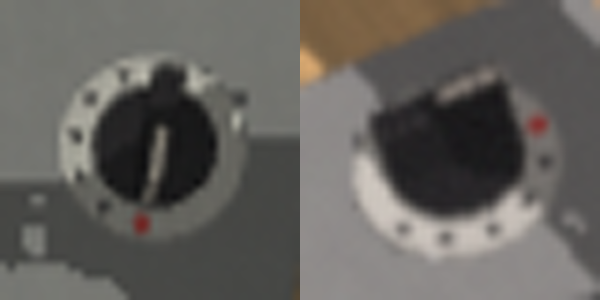

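```bash
python3 - <<'E'
from h import *
t=lambda x,y:(412+x/10-.5,178+y/10-.5);s=lambda x,y:(222+x/10-.5,122+y/10-.5)
T=dict(A=t(208,40),B=t(52,118),C=t(152,395),D=t(345,300));S=dict(a=s(205,55),b=s(50,252),c=s(295,340),d=s(345,100))
for k in T:
    for j in S:
        x,r=tri(T[k],S[j]); e=np.abs(np.array(r)).max()
        if e<4: print(k,j,x.round(0),e)
print('cast',tri(t(215,238),s(207,242)))
E
```

```text
A b [ 507. -322.   58.] 0.3
B a [ 471. -258.  170.] 1.1
C c [ 419. -332.  -62.] 2.8
C d [ 405. -305.   67.] 1.7
D a [ 428. -360.   58.] 0.6
cast (array([ 452.79633722, -331.67204845,   14.12988581]), [array([-0.2,  0.2]), array([-0.2, -0. ])])
```

```bash
python3 - <<'E'
from h import *
t=lambda x,y:(412+x/10-.5,178+y/10-.5);s=lambda x,y:(222+x/10-.5,122+y/10-.5)
T=dict(A=t(208,40),B=t(52,118),D=t(345,300));S=dict(a=s(205,55),b=s(50,252),c=s(295,340))
for k in T: print(k,onz("top",*T[k],59).round(1))
for k in S: print(k,onz("scene",*S[k],59).round(1))
print(onz("top",*t(152,395),4))
E
```

```text
A [ 507.1 -322.5   59. ]
B [ 484.2 -275.9   59. ]
D [ 429.7 -360.6   59. ]
a [ 427.7 -357.2   59. ]
b [ 506.4 -320.9   59. ]
c [ 469.5 -248.4   59. ]
[ 406.65603142 -313.73290388    4.        ]
```

```bash
cat > kin.py <<'E'
import numpy as np,itertools
from scipy.optimize import least_squares
from scipy.spatial.transform import Rotation as R
def fk(q,p,s):
    h,L1,L2,L3,f1,f7=p
    z=lambda a:R.from_euler('z',a);y=lambda a:R.from_euler('y',a)
    A=z(s[0]*q[0]+f1)*y(q[1]);B=A*z(s[1]*q[2])*y(q[3]);D=B*z(s[2]*q[4])*y(q[5])*z(s[3]*q[6]+f7)
    return np.array([0,0,h])+A.apply([0,0,L1])+B.apply([0,0,L2])+D.apply([0,0,L3]),D
E
python3 - <<'E'
from kin import *
from rig import readout
s0=readout.read_state()
Q=[[-1.22547856,0.59201438,0.0483128,1.60969627,-0.03327317,0.94268591,-0.03370235],[-0.17487801,0.5845071,0.49570051,1.91372143,-0.40028508,0.7459028,-0.13069174],s0['q']]
P=[[307.7,655.6,230.3],[603,-146.6,169.6],s0['tcp_pos']]
M=[[[-.905,.4248,0],[.4248,.905,0],[0,0,-1]],[[.63,.776,0],[.776,-.63,0],[0,0,-1]],s0['ee_rot']]
M=[R.from_matrix(m) for m in M]
best=None
for s in itertools.product([1,-1],repeat=4):
  for f1 in(0,2,4):
   for f7 in(0,1.57,3.14,4.7):
    f=lambda p:np.hstack([np.r_[(fk(q,p,s)[0]-t)/100,(fk(q,p,s)[1]*m.inv()).as_rotvec()] for q,t,m in zip(Q,P,M)])
    r=least_squares(f,[350,500,500,250,f1,f7],max_nfev=60)
    if best is None or r.cost<best[0]: best=(r.cost,s,r.x);print(best)
np.savez('kin.npz',p=best[2],s=best[1]);print(s0['q'])
E
```

```text
(np.float64(44.6035753869357), (1, 1, 1, 1), array([-1.75203932e+05,  1.20781950e+03, -1.36425906e+03, -1.73482002e+05,
        9.26845483e-02,  4.03782964e-01]))
(np.float64(44.603559868165185), (1, 1, 1, 1), array([-1.75204389e+05,  1.20778185e+03, -1.36421045e+03, -1.73482524e+05,
        9.27041247e-02,  4.03792210e-01]))
(np.float64(41.27879238979679), (1, 1, 1, 1), array([-1.75204812e+05,  1.20777199e+03, -1.36419850e+03, -1.73482965e+05,
        9.26908901e-02,  4.59255821e+00]))
(np.float64(41.27875741349366), (1, 1, 1, 1), array([-1.75205947e+05,  1.20776494e+03, -1.36419050e+03, -1.73484111e+05,
        9.26935517e-02,  4.59256026e+00]))
(np.float64(40.69838205342587), (1, 1, 1, 1), array([ 1.81722295e+05, -1.20498504e+03,  1.40170159e+03,  1.79535845e+05,
        3.21251676e+00,  1.42919533e+00]))
(np.float64(19.201772613220353), (1, -1, -1, 1), array([ 3.36915723e+05, -1.81768084e+03,  2.73263476e+03,  3.33323049e+05,
        2.57086118e+00,  2.56783057e+00]))
(np.float64(7.7953089287780735), (-1, 1, 1, 1), array([ 6.11319408e+04,  1.14533642e+03,  3.37099688e+02,  6.1680
[... 1919 characters left out ...]
ray([-3.41660881e+01,  6.50102331e+02,  4.49052365e+02,  1.21386548e+01,
       -6.98703563e-02,  1.65996070e+00]))
(np.float64(0.3185671616011024), (-1, -1, 1, -1), array([-3.41660772e+01,  6.50102376e+02,  4.49052337e+02,  1.21387276e+01,
       -6.98703130e-02,  1.65996124e+00]))
(np.float64(0.005351923751143603), (-1, -1, -1, -1), array([-1.51336526e+02,  6.37877223e+02,  4.56192214e+02, -1.20955414e+02,
       -7.07604661e-02,  1.50008966e+00]))
(np.float64(0.005351923751115943), (-1, -1, -1, -1), array([-151.3270661 ,  637.87717352,  456.19229049, -120.94604688,
          6.21242485,    7.78327498]))
[ 0.02511455  0.36737961 -0.25230197  1.92546838  0.12048308  0.86780409
  1.14995981]
```

```bash
python3 -m crank '[[[-114,-370,-64],[0,0,-146.5],1],[[-114,-370,-64],[0,0,-146.5],1],[[-114,-370,-64],[0,0,-146.5],1],[[-114,-370,-64],[0,0,-146.5],1],[[-114,-370,-64],[0,0,-146.5],1],[[-114,-370,-64],[0,0,-146.5],1],[[-114,-370,-64],[0,0,-146.5],1],[[-114,-370,-64],[0,0,-146.5],1],[[-114,-370,-64],[0,0,-146.5],1],[[-114,-370,-64],[0,0,-146.5],1],[[-114,-370,-64],[0,0,-146.5],1],[[-114,-370,-64],[0,0,-146.5],1],[[-114,-370,-64],[0,0,-146.5],1],[[-114,-370,-64],[0,0,-146.5],1],[[-114,-370,-64],[0,0,-146.5],1],[[-114,-370,-64],[0,0,-146.5],1],[[-114,-370,-64],[0,0,-146.5],1],[[-114,-370,-64],[0,0,-146.5],1],[[-114,-370,-64],[0,0,-146.5],1]]'
python3 -c "
from rig import readout;s=readout.read_state();print(s['q'])"
python3 -m crank '[[[0,0,0],[4,-8,0],1],[[0,0,0],[7.5,-15,0],1],[[0,0,0],[11,-22.5,0],1],[[0,0,0],[11,-22.5,0],1],[[0,0,0],[11,-22.5,0],1]]'
python3 -c "
from rig import readout;s=readout.read_state();print(repr(s))"
```

```text
time: 8.9
tcp_pos: [450.9, -321.5, 199.3]
ee_rot: [[0.898, 0.439, 0.001], [0.439, -0.898, 0.005], [0.003, -0.004, -1.0]]
contact_force: [0.3, 0.1, -0.0]
finger_gap: 1.001
[ 0.18012179  0.45973775  0.48886586  2.03964049 -0.32852988  0.71910531
 -0.23944676]
time: 9.4
tcp_pos: [449.0, -323.1, 199.0]
ee_rot: [[0.815, 0.438, 0.38], [0.395, -0.899, 0.189], [0.425, -0.004, -0.905]]
contact_force: [0.7, 0.1, -0.3]
finger_gap: 1.003
{'time': 9.4, 'q': array([ 0.68266009,  0.41162217,  0.10814111,  2.1534949 , -0.871124  ,
        0.61415085,  0.39519051]), 'qd': array([-9.02677926e-02,  2.00773462e-03, -6.70998907e-05, -2.96169041e-02,
        7.62717650e-03,  6.97066207e-03, -1.87532966e-02]), 'joint_efforts': array([  2.27632083, -38.91054153,   1.53166853, -13.35299313,
        -0.7533103 ,   0.47190852,   0.13299225]), 'tcp_pos': array([ 449.04992703, -323.07321095,  198.97015136]), 'ee_rot': array([[ 0.81485746,  0.43770145,  0.38003258],
       [ 0.39463495, -0.89910988,  0.18937972],
       [ 0.42458283, -0.00434334, -0.90537868]]), 'contact_force': array([ 0.73829249,  0.09653033, -0.29320075]), 'torque': array([-0.15254725,  0.3687994 , -0.03961279]), 'finger_gap': 1.0025267146012795}
```

```bash
python3 -m crank '[[[2,2,-45],[0,0,0],1],[[2,2,-90],[0,0,0],1],[[2,2,-130],[0,0,0],1],[[2,2,-160],[0,0,0],1],[[2,2,-178],[0,0,0],1],[[2,2,-180],[0,0,0],1],[[2,2,-180],[0,0,0],-1],[[2,2,-180],[0,0,0],-1],[[2,2,-180],[0,0,0],-1],[[2,2,-180],[0,0,0],-1],[[2,2,-180],[0,0,0],-1],[[2,2,-180],[0,0,0],-1],[[2,2,-180],[0,0,0],-1],[[2,2,-180],[0,0,0],-1]]'
python3 - <<'E'
from kin import *
from rig import readout
s0=readout.read_state();print(s0['q'])
Q=[[-1.22547856,0.59201438,0.0483128,1.60969627,-0.03327317,0.94268591,-0.03370235],[-0.17487801,0.5845071,0.49570051,1.91372143,-0.40028508,0.7459028,-0.13069174],[ 0.02511455,0.36737961,-0.25230197,1.92546838,0.12048308,0.86780409,1.14995981],[ 0.68266009,0.41162217,0.10814111,2.1534949 ,-0.871124,0.61415085,0.39519051],s0['q']]
P=[[307.7,655.6,230.3],[603,-146.6,169.6],[565.5,49.5,263.9],[449.05,-323.07,198.97],s0['tcp_pos']]
M=[[[-.905,.4248,0],[.4248,.905,0],[0,0,-1]],[[.63,.776,0],[.776,-.63,0],[0,0,-1]],[[-0.992,0.13,-0.004],[0.13,0.992,-0.003],[0.003,-0.004,-1.0]],[[0.81485746,0.43770145,0.38003258],[0.39463495,-0.89910988,0.18937972],[0.42458283,-0.00434334,-0.90537868]],s0['ee_rot']]
M=[R.from_matrix(m) for m in M];s=(-1,)*4
# extra offsets: base xy
f=lambda p:np.hstack([np.r_[(fk(q,p[:6],s)[0]+np.r_[p[6:8],0]-t)/100,(fk(q,p[:6],s)[1]*m.inv()).as_rotvec()] for q,t,m in zip(Q,P,M)])
r=least_squares(f,[350,620,460,380,-.07,1.5,0,0]);print(r.cost,r.x.round(3));print(r.fun.reshape(-1,6).round(3))
np.savez('kin.npz',p=r.x)
E
```

```text
time: 10.8
tcp_pos: [452.2, -321.2, 20.4]
ee_rot: [[0.813, 0.439, 0.382], [0.396, -0.899, 0.189], [0.427, -0.002, -0.904]]
contact_force: [0.0, -0.7, 6.7]
finger_gap: 0.625
[ 0.95537969  0.74755656 -0.26599734  2.21202591 -1.37441299  0.23889043
  1.00557235]
0.010549196084081343 [ 2.78751e+02  6.18311e+02  4.69361e+02  2.83453e+02 -6.60000e-02
  1.50800e+00 -2.33000e-01 -5.21000e-01]
[[ 0.016 -0.023  0.015 -0.002  0.001 -0.002]
 [-0.063  0.011 -0.048  0.003  0.003 -0.002]
 [ 0.02   0.078  0.032  0.001  0.001 -0.003]
 [ 0.002 -0.028 -0.028 -0.024 -0.011 -0.008]
 [ 0.025 -0.038  0.028 -0.025 -0.011 -0.008]]
```

```bash
python3 - <<'E'
from kin import *
from rig import readout
s0=readout.read_state();p=np.load('kin.npz')['p'];s=(-1,)*4
lo=np.array([-2.69,-.47,-1.27,.19,-1.53,.08,-3.09]);hi=np.array([2.69,2.24,1.36,2.51,4.68,2.07,3.09])
def ik(q0,t,m):
    f=lambda q:np.r_[(fk(q,p[:6],s)[0]-t)/50,(fk(q,p[:6],s)[1]*m.inv()).as_rotvec()*3,.02*(q-q0)]
    r=least_squares(f,np.clip(q0,lo+1e-3,hi-1e-3),bounds=(lo,hi));return r.x,np.linalg.norm(r.fun[:6])
R0=R.from_matrix(s0['ee_rot']);bowl=np.array([631,18.5])
for da in(30,50,70,90,110,-150,180,-60,-90):
    psi=(da-26+180)%360-180
    d=np.array([np.cos(np.radians(da)),np.sin(np.radians(da)),0]);v=np.array([-d[1],d[0],0]);q=s0['q'].copy();out=[]
    seq=[(k/8*psi,k/8) for k in range(9)]
    for a,k in seq:
        t=s0['tcp_pos']*(1-k)+np.r_[bowl-50*d[:2],200]*k+[0,0,100*min(1,k*4)*(1-k)]
        q,e=ik(q,t,R.from_euler('z',a,degrees=True)*R0)
    es=[e]
    for th in range(0,111,10):
        c,sn=np.cos(np.radians(th)),np.sin(np.radians(th))
        lip=np.r_[bowl-15*d[:2],130.];G=lip-58*(d*c-[0,0,sn])-21.5*(d*sn+np.array([0,0,c]))
        Rt=R.from_rotvec(np.radians(th)*v)*R.from_euler('z',psi,degrees=True)*R0
        q,e=ik(q,G+19*Rt.as_matrix()[:,2],Rt);es.append(e)
    print(da,np.round(es,2),q.round(2))
E
```

```text
30 [0.   0.08 0.   0.   0.   0.   0.   0.   0.   0.   0.   0.   0.  ] [-0.63  1.25  0.82  1.33  0.15  2.   -0.77]
50 [0. 0. 0. 0. 0. 0. 0. 0. 0. 0. 0. 0. 0.] [-0.75  1.21  0.81  1.45  0.33  1.73 -0.74]
70 [0. 0. 0. 0. 0. 0. 0. 0. 0. 0. 0. 0. 0.] [-0.92  1.23  0.94  1.61  0.4   1.38 -0.66]
90 [0. 0. 0. 0. 0. 0. 0. 0. 0. 0. 0. 0. 0.] [-1.1   1.3   1.09  1.79  0.45  0.97 -0.63]
110 [0. 0. 0. 0. 0. 0. 0. 0. 0. 0. 0. 0. 0.] [-1.26  1.47  1.32  1.99  0.34  0.47 -0.5 ]
-150 [1.48 1.33 1.09 0.82 0.51 0.19 0.   0.04 0.43 0.77 1.06 1.23 1.28] [ 1.11  1.45 -1.27  2.13 -1.53  0.25 -1.65]
180 [0. 0. 0. 0. 0. 0. 0. 0. 0. 0. 0. 0. 0.] [ 0.52  1.14 -0.88  2.46  3.15  1.69 -0.85]
-60 [0. 0. 0. 0. 0. 0. 0. 0. 0. 0. 0. 0. 0.] [-0.02  1.04  0.35  1.56 -0.97  2.07 -1.9 ]
-90 [0. 0. 0. 0. 0. 0. 0. 0. 0. 0. 0. 0. 0.] [-0.03  0.99  0.47  1.83 -1.38  1.95 -1.9 ]
```

```bash
cat > pour.py <<'E'
import numpy as np
from scipy.spatial.transform import Rotation as R
bowl=np.array([631,18.5]);da=np.radians(70);d=np.array([np.cos(da),np.sin(da),0]);Z=np.array([0,0,1.])
def tcp(th,lz,off=-15):
    c,s=np.cos(np.radians(th)),np.sin(np.radians(th))
    G=np.r_[bowl+off*d[:2],lz]-58*(d*c-Z*s)-21.5*(d*s+Z*c)
    a=np.radians(th-25); return G-19*(Z*np.cos(a)+d*np.sin(a))
v=np.array([-d[1],d[0],0])
E
python3 - <<'E'
from pour import *
p0=np.array([452.2,-321.2,20.4]);a=tcp(0,185)
print('move1',(a-p0).round())
for th,z in((15,185),(30,185),(45,180),(60,165),(70,155),(80,145),(90,135),(100,128),(108,125)): print(th,(tcp(th,z)-a).round(),(v*th).round(1))
E
```

```text
move1 [157. 279. 126.]
15 [-3. -8. 14.] [-14.1   5.1   0. ]
30 [ -4. -12.  30.] [-28.2  10.3   0. ]
45 [ -4. -12.  42.] [-42.3  15.4   0. ]
60 [-3. -8. 43.] [-56.4  20.5   0. ]
70 [-1. -3. 42.] [-65.8  23.9   0. ]
80 [ 1.  3. 41.] [-75.2  27.4   0. ]
90 [ 4. 11. 39.] [-84.6  30.8   0. ]
100 [ 7. 19. 38.] [-94.   34.2   0. ]
108 [10. 27. 38.] [-101.5   36.9    0. ]
```

```bash
python3 -m crank '[[[0,0,15],[0,0,0],-1],[[0,0,40],[0,0,0],-1],[[0,0,75],[0,0,0],-1],[[0,0,110],[0,0,0],-1],[[0,0,130],[0,0,0],-1],[[0,0,130],[0,0,0],-1]]'
```

```text
time: 11.4
tcp_pos: [453.3, -322.3, 153.3]
ee_rot: [[0.812, 0.439, 0.386], [0.398, -0.898, 0.185], [0.427, 0.004, -0.904]]
contact_force: [-0.3, -0.9, -1.5]
finger_gap: 0.622
```

```bash
python3 -m crank '[[[10,20,0],[0,0,3],-1],[[25,45,0],[0,0,7],-1],[[42,75,0],[0,0,12],-1],[[60,105,0],[0,0,17],-1],[[78,140,0],[0,0,22],-1],[[95,170,0],[0,0,27],-1],[[112,200,0],[0,0,32],-1],[[130,230,0],[0,0,37],-1],[[145,258,-3],[0,0,41],-1],[[156,280,-7],[0,0,44],-1],[[156,280,-7],[0,0,44],-1],[[156,280,-7],[0,0,44],-1],[[156,280,-7],[0,0,44],-1]]'; python3 - <<'E'
from h import *
a=get_image("top");b=get_image("scene")
f=lambda i,x,y,w,h:cv2.resize(i[y:y+h,x:x+w],(400,400),interpolation=2)
cv2.imwrite('pics/p1.png',np.hstack([f(a,250,70,160,160),f(b,170,140,160,160)])[:,:,::-1])
print(readout.read_state()['q'])
E
```

```text
time: 12.7
tcp_pos: [608.0, -42.9, 145.0]
ee_rot: [[0.309, 0.94, 0.147], [0.85, -0.342, 0.4], [0.427, 0.001, -0.904]]
contact_force: [-0.9, -0.4, -2.0]
finger_gap: 0.622
[ 0.26870643  0.57391477 -0.0790453   2.00525426 -0.71846442  0.62007429
  0.45824695]
```

View pics/p1.png

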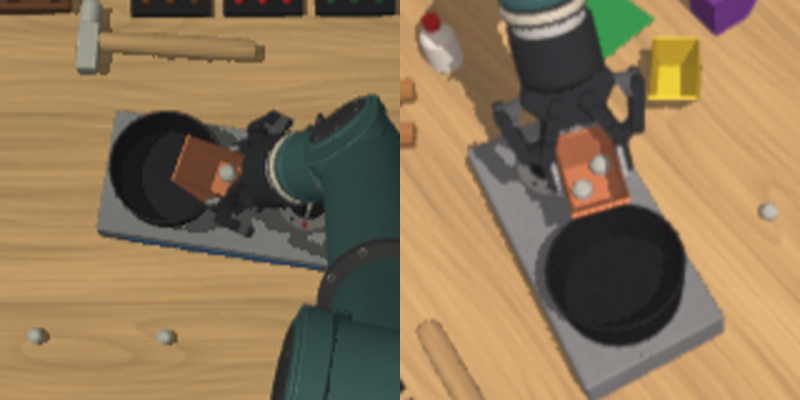

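The tin holds two castings and its lip is just over the bowl's edge. I'll tip it now.

```bash
python3 -m crank '[[[-2,-4,7],[-7,2.5,0],-1],[[-3,-8,14],[-14.1,5.1,0],-1],[[-4,-10,22],[-21,7.7,0],-1],[[-4,-12,30],[-28.2,10.3,0],-1],[[-4,-12,36],[-35,12.8,0],-1],[[-4,-12,42],[-42.3,15.4,0],-1],[[-4,-10,43],[-49,18,0],-1],[[-3,-8,43],[-56.4,20.5,0],-1],[[-1,-3,42],[-63,23,0],-1],[[0,0,42],[-70,25.5,0],-1],[[2,5,40],[-77,28,0],-1],[[4,11,39],[-84.6,30.8,0],-1],[[6,16,38],[-91,33,0],-1],[[8,21,38],[-97,35,0],-1],[[10,27,38],[-101.5,36.9,0],-1],[[10,27,38],[-101.5,36.9,0],-1],[[10,27,38],[-101.5,36.9,0],-1],[[10,27,38],[-101.5,36.9,0],-1],[[10,27,38],[-101.5,36.9,0],-1],[[10,27,38],[-101.5,36.9,0],-1]]'; python3 - <<'E'
from h import *
a=get_image("top");b=get_image("scene")
f=lambda i,x,y,w,h:cv2.resize(i[y:y+h,x:x+w],(400,400),interpolation=2)
cv2.imwrite('pics/p2.png',np.hstack([f(a,250,70,160,160),f(b,170,140,160,160)])[:,:,::-1])
print(readout.read_state()['q'])
E
```

```text
time: 14.8
tcp_pos: [618.4, -17.3, 185.0]
ee_rot: [[0.046, 0.94, -0.337], [0.12, -0.34, -0.933], [-0.992, 0.002, -0.128]]
contact_force: [0.6, 0.1, -0.9]
finger_gap: 0.623
[-0.87128644  1.21990501  0.82383579  1.60647156  0.39403988  1.42163836
 -0.70030696]
```

View pics/p2.png

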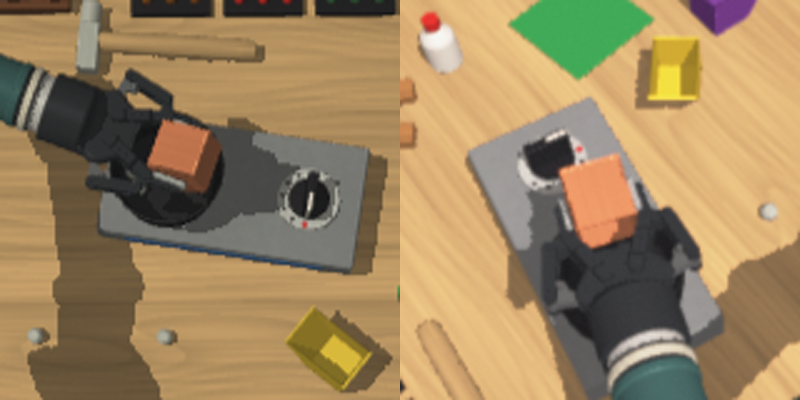

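```bash
python3 -m crank '[[[-3,-8,2],[8,-3,0],-1],[[-6,-16,3],[17,-6.2,0],-1],[[-9,-24,4],[25,-9.2,0],-1],[[-11,-30,5],[34,-12.4,0],-1],[[-13,-35,6],[42,-15.3,0],-1],[[-14,-39,5],[51,-18.5,0],-1],[[-14,-39,4],[59,-21.5,0],-1],[[-14,-39,-2],[67,-24.4,0],-1],[[-14,-39,-8],[75,-27.3,0],-1],[[-13,-35,-18],[83,-30.2,0],-1],[[-13,-35,-24],[91,-33.1,0],-1],[[-11,-30,-32],[98,-35.6,0],-1],[[-10,-27,-36],[101.5,-36.9,0],-1],[[-10,-27,-36],[101.5,-36.9,0],-1],[[-10,-27,-36],[101.5,-36.9,0],-1]]';python3 -m crank '[[[-10,-20,4],[0,0,-3],-1],[[-25,-45,6],[0,0,-7],-1],[[-42,-75,6],[0,0,-12],-1],[[-60,-105,6],[0,0,-17],-1],[[-78,-140,6],[0,0,-22],-1],[[-95,-170,6],[0,0,-27],-1],[[-112,-200,6],[0,0,-32],-1],[[-130,-230,0],[0,0,-37],-1],[[-145,-258,-5],[0,0,-41],-1],[[-152,-275,-10],[0,0,-44],-1],[[-154,-278,-10],[0,0,-44],-1],[[-154,-278,-10],[0,0,-44],-1],[[-154,-278,-10],[0,0,-44],-1]]'
```

```text
time: 16.4
tcp_pos: [607.7, -45.0, 148.3]
ee_rot: [[0.312, 0.939, 0.147], [0.849, -0.345, 0.4], [0.426, 0.0, -0.905]]
contact_force: [0.4, 0.3, -1.0]
finger_gap: 0.629
time: 17.7
tcp_pos: [455.5, -320.9, 138.8]
ee_rot: [[0.812, 0.44, 0.384], [0.398, -0.898, 0.188], [0.428, 0.0, -0.904]]
contact_force: [0.6, 0.3, -0.1]
finger_gap: 0.624
```

```bash
python3 -m crank '[[[0,-2,-40],[0,0,0],-1],[[0,-2,-75],[0,0,0],-1],[[0,-2,-95],[0,0,0],-1],[[0,-2,-105],[0,0,0],-1],[[0,-2,-112],[0,0,0],-1],[[0,-2,-116],[0,0,0],-1],[[0,-2,-118],[0,0,0],-1],[[0,-2,-119],[0,0,0],-1],[[0,-2,-119],[0,0,0],-1]]'
```

```text
time: 18.6
tcp_pos: [456.0, -322.8, 20.6]
ee_rot: [[0.811, 0.44, 0.385], [0.398, -0.898, 0.188], [0.429, 0.001, -0.903]]
contact_force: [-0.6, -0.6, 0.7]
finger_gap: 0.627
```

```bash
python3 -m crank '[[[0,0,0],[0,0,0],1],[[0,0,0],[0,0,0],1],[[0,0,0],[0,0,0],1],[[0,0,0],[0,0,0],1],[[0,0,0],[0,0,0],1],[[-10,-5,23],[0,0,0],1],[[-19,-9,45],[0,0,0],1],[[-38,-19,90],[0,0,0],1],[[-50,-24,120],[0,0,0],1],[[-40,0,150],[-4,8,0],1],[[-20,40,180],[-8,16,0],1],[[0,80,200],[-11,23,0],1],[[40,120,220],[-11,23,0],1],[[40,120,220],[-11,23,0],1],[[40,120,220],[-11,23,0],1]]';python3 - <<'E'
from h import *
a=get_image("top");b=get_image("scene")
T=a;S=b
for n,im,roi in(("top",T,(250,185,345,225)),("scene",S,(290,200,380,290))):
    print(n,'stray',[(p,a_,onz(n,*p,8).round(1)) for p,a_,_ in blobs(im,(0,0,110),(180,45,255),roi,6)[0]])
for n,im,roi in(("top",T,(180,160,260,245)),("scene",S,(330,250,450,360))):
    print(n,'lid',[x[:2] for x in blobs(im,(100,120,60),(125,255,255),roi,50)[0]])
f=lambda i,x,y,w,h:cv2.resize(i[y:y+h,x:x+w],(400,400),interpolation=2)
cv2.imwrite('pics/p3.png',np.hstack([f(a,290,105,180,130),f(b,190,110,140,180)])[:,:,::-1])
E
```

```text
time: 20.1
tcp_pos: [500.7, -196.8, 241.5]
ee_rot: [[0.894, 0.449, -0.002], [0.449, -0.894, 0.001], [-0.002, -0.002, -1.0]]
contact_force: [0.4, -0.3, -1.2]
finger_gap: 1.001
top stray [(array([263.2, 203.8]), np.int32(20), array([449.9, 182.6,   8. ])), (array([315.1, 204.1]), np.int32(22), array([447.9,  25. ,   8. ]))]
scene stray [(array([317.3, 224.3]), np.int32(28), array([447.5,  26.4,   8. ])), (array([293., 264.]), np.int32(112), array([570.7,  76.6,   8. ])), (array([355., 266.]), np.int32(35), array([450.7, 182.1,   8. ]))]
top lid [(array([222.8, 202.7]), np.int32(1586))]
scene lid [(array([388.4, 304.4]), np.int32(2393))]
```

View pics/p3.png

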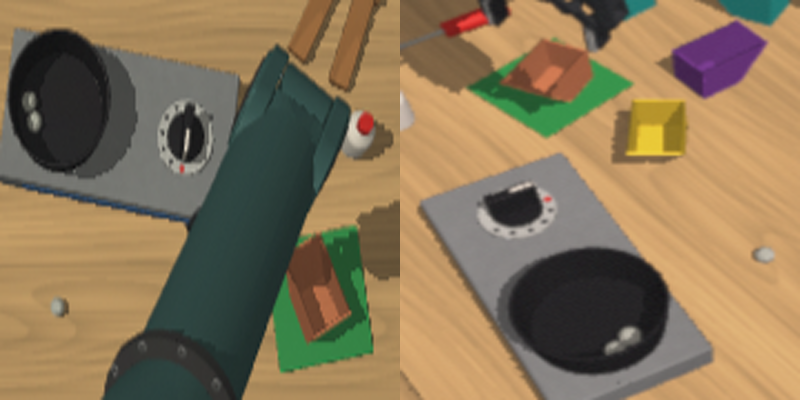

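Both castings are in the bowl, at (28,100)/(35,122) in the left half, and the empty tin stands on its mat. Stray 2 comes next.

```bash
python3 -m crank '[[[-25,50,-20],[0,0,8],1],[[-53,100,-60],[0,0,16],1],[[-53,150,-100],[0,0,24],1],[[-53,190,-120],[0,0,32],1],[[-53,222,-140],[0,0,40],1],[[-53,222,-140],[0,0,48],1],[[-53,222,-140],[0,0,56],1],[[-53,222,-140],[0,0,63],1],[[-53,222,-140],[0,0,63],1],[[-53,222,-140],[0,0,63],1],[[-53,222,-140],[0,0,63],1]]'
```

```text
time: 21.3
tcp_pos: [448.8, 24.8, 102.3]
ee_rot: [[0.006, 1.0, -0.002], [1.0, -0.006, 0.003], [0.003, -0.002, -1.0]]
contact_force: [-0.5, 1.0, -0.4]
finger_gap: 1.003
```

```bash
python3 -m crank '[[[-1,1,-40],[0,0,0],1],[[-1,1,-75],[0,0,0],1],[[-1,1,-92],[0,0,0],1],[[-1,1,-98],[0,0,0],1],[[-1,1,-98],[0,0,0],1],[[-1,1,-98],[0,0,0],-1],[[-1,1,-98],[0,0,0],-1],[[-1,1,-98],[0,0,0],-1],[[-1,1,-98],[0,0,0],-1],[[-1,1,-98],[0,0,0],-1],[[-1,1,-98],[0,0,0],-1],[[-1,1,-98],[0,0,0],-1],[[-1,1,-98],[0,0,0],-1]]'; python3 -m crank '[[[0,0,40],[0,0,0],-1],[[0,0,90],[0,0,0],-1],[[0,0,140],[0,0,0],-1],[[0,0,170],[0,0,0],-1],[[0,0,170],[0,0,0],-1]]'
```

```text
time: 22.6
tcp_pos: [448.1, 25.8, 5.0]
ee_rot: [[0.006, 1.0, -0.001], [1.0, -0.006, 0.003], [0.003, -0.001, -1.0]]
contact_force: [-0.2, 0.5, 6.5]
finger_gap: 0.184
time: 23.1
tcp_pos: [450.8, 26.1, 178.9]
ee_rot: [[0.006, 1.0, 0.009], [1.0, -0.006, 0.005], [0.005, 0.009, -1.0]]
contact_force: [0.7, -0.1, -0.2]
finger_gap: 0.18
```

```bash
python3 -m crank '[[[45,-4,0],[0,0,0],-1],[[90,-8,0],[0,0,0],-1],[[135,-12,0],[0,0,0],-1],[[180,-15,0],[0,0,0],-1],[[180,-15,0],[0,0,0],-1],[[180,-15,-40],[0,0,0],-1],[[180,-15,-80],[0,0,0],-1],[[180,-15,-95],[0,0,0],-1],[[180,-15,-95],[0,0,0],-1],[[180,-15,-95],[0,0,0],-0.2],[[180,-15,-95],[0,0,0],-0.2],[[180,-15,-95],[0,0,0],-0.2],[[180,-15,-95],[0,0,0],-0.2],[[180,-15,-50],[0,0,0],-0.2],[[180,-15,0],[0,0,0],-0.2],[[180,-15,20],[0,0,0],-0.2],[[180,-15,20],[0,0,0],-0.2]]'
```

```text
time: 24.8
tcp_pos: [633.9, 11.0, 204.0]
ee_rot: [[0.006, 1.0, 0.018], [1.0, -0.006, 0.006], [0.006, 0.018, -1.0]]
contact_force: [0.4, 0.4, 0.3]
finger_gap: 0.399
```

```bash
python3 -m crank '[[[-30,30,0],[0,0,5],1],[[-70,70,-10],[0,0,10],1],[[-110,110,-20],[0,0,15],1],[[-150,140,-40],[0,0,20],1],[[-181,171,-60],[0,0,20],1],[[-181,171,-90],[0,0,20],1],[[-181,171,-90],[0,0,20],1],[[-181,171,-90],[0,0,20],1]]'; python3 - <<'E'
from h import *
a=get_image("top");b=get_image("scene")
for n,im,roi in(("top",a,(240,185,345,225)),("scene",b,(290,200,380,290))):
    print(n,'stray',[(p,a_,onz(n,*p,8).round(1)) for p,a_,_ in blobs(im,(0,0,110),(180,45,255),roi,6)[0]])
f=lambda i,x,y,w,h:cv2.resize(i[y:y+h,x:x+w],(400,400),interpolation=2)
cv2.imwrite('pics/p4.png',np.hstack([f(a,230,105,130,130),f(b,220,180,160,160)])[:,:,::-1])
E
```

```text
time: 25.6
tcp_pos: [452.9, 181.4, 113.7]
ee_rot: [[-0.336, 0.942, 0.014], [0.942, 0.336, 0.01], [0.005, 0.017, -1.0]]
contact_force: [0.6, -0.7, 0.5]
finger_gap: 1.002
top stray []
scene stray [(array([366.8, 217.8]), np.int32(116), array([328.1,  97.4,   8. ])), (array([293.1, 265.8]), np.int32(143), array([573.5,  80.7,   8. ])), (array([354.9, 265.4]), np.int32(39), array([449.8, 180.8,   8. ]))]
```

View pics/p4.png

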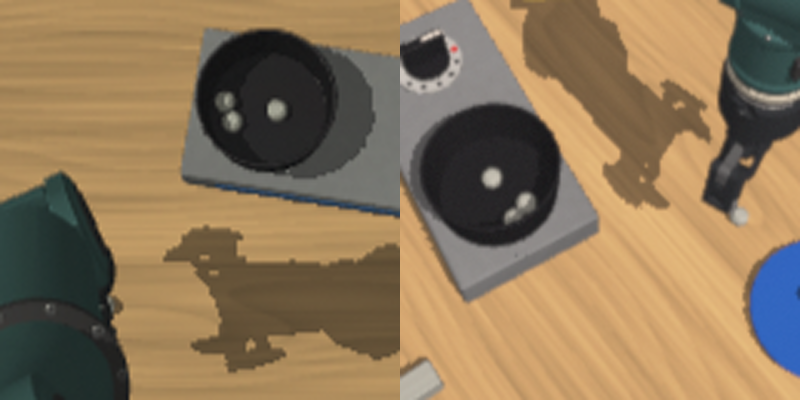

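Three castings are now in the bowl, and stray 1 hasn't moved. I'll pick it up.

```bash
python3 -m crank '[[[-3,1,-45],[0,0,0],1],[[-3,1,-85],[0,0,0],1],[[-3,1,-103],[0,0,0],1],[[-3,1,-109],[0,0,0],1],[[-3,1,-109],[0,0,0],1],[[-3,1,-109],[0,0,0],-1],[[-3,1,-109],[0,0,0],-1],[[-3,1,-109],[0,0,0],-1],[[-3,1,-109],[0,0,0],-1],[[-3,1,-109],[0,0,0],-1],[[-3,1,-109],[0,0,0],-1],[[-3,1,-109],[0,0,0],-1],[[-3,1,-109],[0,0,0],-1]]'; python3 -m crank '[[[0,0,40],[0,0,0],-1],[[0,0,90],[0,0,0],-1],[[0,0,140],[0,0,0],-1],[[0,0,170],[0,0,0],-1],[[0,0,170],[0,0,0],-1]]'
```

```text
time: 27.0
tcp_pos: [452.3, 182.2, 6.8]
ee_rot: [[-0.334, 0.942, 0.019], [0.943, 0.334, 0.012], [0.005, 0.022, -1.0]]
contact_force: [-0.4, -0.7, 8.1]
finger_gap: 0.184
time: 27.5
tcp_pos: [455.0, 183.5, 181.1]
ee_rot: [[-0.334, 0.942, 0.027], [0.943, 0.333, 0.017], [0.007, 0.031, -0.999]]
contact_force: [0.5, 0.5, 0.2]
finger_gap: 0.179
```

```bash
python3 -m crank '[[[35,-33,10],[0,0,0],-1],[[70,-65,10],[0,0,0],-1],[[105,-98,10],[0,0,0],-1],[[140,-130,10],[0,0,0],-1],[[175,-165,0],[0,0,0],-1],[[187,-177,0],[0,0,0],-1],[[187,-177,-40],[0,0,0],-1],[[187,-177,-75],[0,0,0],-1],[[187,-177,-92],[0,0,0],-1],[[187,-177,-92],[0,0,0],-1],[[187,-177,-92],[0,0,0],-0.2],[[187,-177,-92],[0,0,0],-0.2],[[187,-177,-92],[0,0,0],-0.2],[[187,-177,-92],[0,0,0],-0.2],[[187,-177,-50],[0,0,0],-0.2],[[187,-177,0],[0,0,0],-0.2],[[187,-177,20],[0,0,0],-0.2],[[187,-177,20],[0,0,0],-0.2]]'
```

```text
time: 29.3
tcp_pos: [645.1, 6.5, 206.2]
ee_rot: [[-0.334, 0.942, 0.037], [0.943, 0.333, 0.017], [0.004, 0.041, -0.999]]
contact_force: [0.5, 0.2, 0.5]
finger_gap: 0.401
```

```bash
python3 -m crank '[[[-30,-35,10],[0,0,0],1],[[-50,-80,20],[0,0,0],1],[[-70,-120,20],[0,0,0],1],[[-100,-160,20],[0,0,0],1],[[-110,-190,20],[0,0,0],1],[[-110,-190,20],[0,0,0],1]]'; python3 - <<'E'
from h import *
a=get_image("top");b=get_image("scene")
cv2.imwrite('pics/t5.png',a[:,:,::-1]);cv2.imwrite('pics/s5.png',b[:,:,::-1])
for n,im,roi in(("top",a,(160,150,300,260)),("scene",b,(310,230,470,380))):
    print(n,'lid',[x[:2] for x in blobs(im,(100,120,60),(125,255,255),roi,50)[0]]); print('knob',[x[:2] for x in blobs(im,(0,0,180),(180,60,255),roi,5)[0]])
f=lambda i,x,y,w,h,W:cv2.resize(i[y:y+h,x:x+w],(W,400),interpolation=2)
cv2.imwrite('pics/p5.png',np.hstack([f(a,190,105,160,130,400),f(b,220,180,200,200,400)])[:,:,::-1])
E
```

```text
time: 29.9
tcp_pos: [531.3, -189.7, 225.6]
ee_rot: [[-0.324, 0.945, 0.034], [0.946, 0.324, 0.014], [0.002, 0.037, -0.999]]
contact_force: [-0.6, -0.1, 0.2]
finger_gap: 1.001
top lid [(array([222.8, 202.7]), np.int32(1586))]
knob [(array([219.9, 201.1]), np.int32(38))]
scene lid [(array([388.4, 304.4]), np.int32(2393))]
knob [(array([391.1, 298.9]), np.int32(73)), (array([339.6, 372.5]), np.int32(235)), (array([468.6, 366.6]), np.int32(5)), (array([467.6, 373.5]), np.int32(16))]
```

View pics/p5.png

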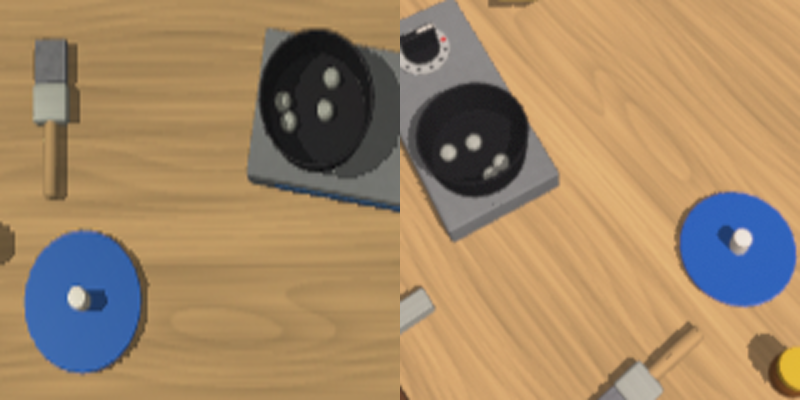

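```bash
python3 -m crank '[[[-10,45,0],[0,0,-4],1],[[-18,95,0],[0,0,-8],1],[[-25,145,0],[0,0,-14],1],[[-33,195,0],[0,0,-20],1],[[-40,245,-20],[0,0,-26],1],[[-48,295,-40],[0,0,-31],1],[[-55,345,-60],[0,0,-31],1],[[-65,395,-80],[0,0,-31],1],[[-72,445,-100],[0,0,-31],1],[[-77,494,-110],[0,0,-31],1],[[-77,494,-110],[0,0,-31],1],[[-77,494,-110],[0,0,-31],1],[[-77,494,-110],[0,0,-31],1]]'; python3 - <<'E'
from h import *
a=get_image("top");b=get_image("scene")
for n,im,roi in(("top",a,(160,150,300,260)),("scene",b,(310,230,470,380))):
    print(n,'lid',[x[:2] for x in blobs(im,(100,120,60),(125,255,255),roi,50)[0]])
E
```

```text
time: 31.3
tcp_pos: [455.8, 311.7, 115.0]
ee_rot: [[0.198, 0.979, 0.039], [0.98, -0.198, -0.004], [0.004, 0.039, -0.999]]
contact_force: [-0.9, -0.6, -0.4]
finger_gap: 1.002
top lid [(array([227.4, 203.8]), np.int32(1218))]
scene lid [(array([388.9, 308.8]), np.int32(1910))]
```

```bash
python3 -m crank '[[[-2,-7,-20],[0.2,2.2,0],1],[[-2,-7,-50],[0.2,2.2,0],1],[[-2,-7,-80],[0.2,2.2,0],1],[[-2,-7,-92],[0.2,2.2,0],1],[[-2,-7,-95],[0.2,2.2,0],1],[[-2,-7,-95],[0.2,2.2,0],1],[[-2,-7,-95],[0.2,2.2,0],-1],[[-2,-7,-95],[0.2,2.2,0],-1],[[-2,-7,-95],[0.2,2.2,0],-1],[[-2,-7,-95],[0.2,2.2,0],-1],[[-2,-7,-95],[0.2,2.2,0],-1],[[-2,-7,-95],[0.2,2.2,0],-1],[[-2,-7,-95],[0.2,2.2,0],-1],[[-2,-7,-95],[0.2,2.2,0],-1]]'; python3 -m crank '[[[0,0,20],[0,0,0],-1],[[0,0,50],[0,0,0],-1],[[0,0,95],[0,0,0],-1],[[0,0,140],[0,0,0],-1],[[0,0,165],[0,0,0],-1],[[0,0,165],[0,0,0],-1],[[0,0,165],[0,0,0],-1]]'; python3 - <<'E'
from h import *
a=get_image("top");b=get_image("scene")
f=lambda i,x,y,w,h,W:cv2.resize(i[y:y+h,x:x+w],(W,400),interpolation=2)
cv2.imwrite('pics/p6.png',np.hstack([f(a,150,140,130,130,400),f(b,320,230,170,170,400)])[:,:,::-1])
E
```

```text
time: 32.8
tcp_pos: [455.0, 302.4, 21.3]
ee_rot: [[0.202, 0.979, 0.001], [0.979, -0.202, -0.0], [-0.0, 0.001, -1.0]]
contact_force: [-0.8, -0.4, 6.1]
finger_gap: 0.24
time: 33.5
tcp_pos: [454.5, 302.2, 186.3]
ee_rot: [[0.202, 0.979, 0.001], [0.979, -0.202, -0.0], [0.0, 0.001, -1.0]]
contact_force: [-0.2, -1.3, -2.6]
finger_gap: 0.239
```

View pics/p6.png

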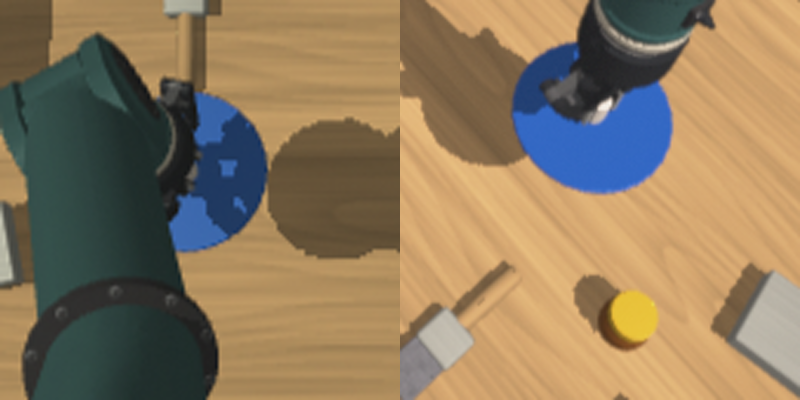

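```bash
python3 -m crank '[[[20,-32,0],[0,0,0],-1],[[42,-68,0],[0,0,0],-1],[[64,-104,0],[0,0,0],-1],[[86,-140,0],[0,0,0],-1],[[108,-176,0],[0,0,0],-1],[[130,-212,0],[0,0,0],-1],[[152,-248,0],[0,0,0],-1],[[170,-275,0],[0,0,0],-1],[[176,-286,0],[0,0,0],-1],[[176,-286,0],[0,0,0],-1],[[176,-286,0],[0,0,0],-1],[[176,-286,-20],[0,0,0],-1],[[176,-286,-35],[0,0,0],-1],[[176,-286,-40],[0,0,0],-1],[[176,-286,-40],[0,0,0],-1]]'; python3 - <<'E'
from h import *
a=get_image("top");b=get_image("scene")
f=lambda i,x,y,w,h,W:cv2.resize(i[y:y+h,x:x+w],(W,400),interpolation=2)
for n,im,roi in(("top",a,(270,90,370,190)),("scene",b,(200,170,330,310))):
    m=blobs(im,(100,120,40),(125,255,255),roi,50)
    pts=np.vstack([c for c in cv2.findContours(m[1],0,2)[0] if cv2.contourArea(c)>20]);print(n,[x[:2] for x in m[0]]);e=cv2.fitEllipse(cv2.convexHull(pts));print(e,onz(n,*e[0],126))
cv2.imwrite('pics/p7.png',np.hstack([f(a,270,85,120,120,400),f(b,200,170,130,130,400)])[:,:,::-1])
E
```

```text
time: 35.1
tcp_pos: [628.2, 17.0, 143.5]
ee_rot: [[0.2, 0.98, -0.005], [0.98, -0.2, -0.002], [-0.003, -0.004, -1.0]]
contact_force: [0.1, 1.0, -1.6]
finger_gap: 0.235
top [(array([333.1, 137.4]), np.int32(377))]
((332.60931396484375, 137.59092712402344), (14.053507804870605, 39.2913703918457), 3.970658540725708) [625.06410996 -28.70003929 126.        ]
scene [(array([257.8, 248. ]), np.int32(1810))]
((255.5978546142578, 241.76507568359375), (54.01130294799805, 61.63557052612305), 72.9690170288086) [631.68882132  20.54815801 126.        ]
```

View pics/p7.png

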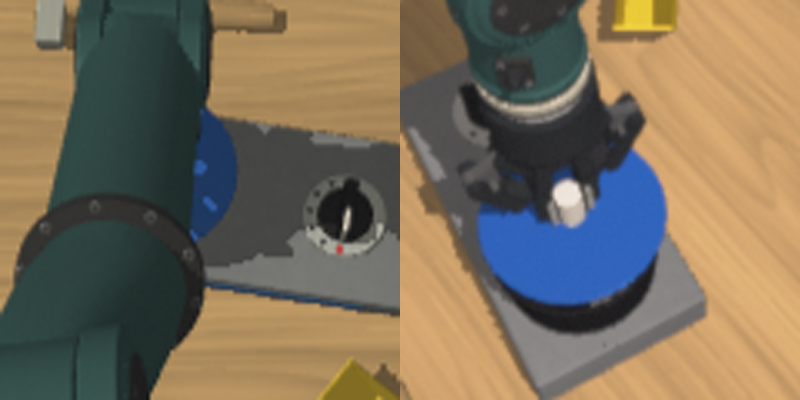

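```bash
python3 -m crank '[[[3,-1,-5],[0,0,0],-1],[[3,-1,-10],[0,0,0],-1],[[3,-1,-14],[0,0,0],-1],[[3,-1,-17],[0,0,0],-1],[[3,-1,-19],[0,0,0],-1],[[3,-1,-20],[0,0,0],-1],[[3,-1,-20],[0,0,0],-1]]'
```

```text
time: 35.9
tcp_pos: [632.6, 15.1, 124.8]
ee_rot: [[0.201, 0.98, -0.002], [0.98, -0.201, -0.002], [-0.003, -0.001, -1.0]]
contact_force: [1.2, 0.3, -0.7]
finger_gap: 0.239
```

```bash
python3 -m crank '[[[0,0,-1.5],[0,0,0],-1],[[0,0,-1.5],[0,0,0],-1],[[0,0,-1.5],[0,0,0],1],[[0,0,-1.5],[0,0,0],1],[[0,0,-1.5],[0,0,0],1],[[0,0,-1.5],[0,0,0],1],[[0,0,-1.5],[0,0,0],1],[[0,0,20],[0,0,0],1],[[0,0,50],[0,0,0],1],[[0,0,90],[0,0,0],1],[[-60,-50,110],[0,0,0],1],[[-110,-100,110],[0,0,0],1],[[-120,-150,110],[0,0,0],1],[[-120,-200,110],[0,0,0],1],[[-120,-220,110],[0,0,0],1],[[-120,-220,110],[0,0,0],1]]'; python3 - <<'E'
from h import *
a=get_image("top");b=get_image("scene")
f=lambda i,x,y,w,h,W:cv2.resize(i[y:y+h,x:x+w],(W,400),interpolation=2)
for n,im,roi in(("top",a,(270,90,370,159)),("scene",b,(200,170,330,310))):
    m=blobs(im,(100,120,40),(125,255,255),roi,50)
    cn=max(cv2.findContours(m[1],0,2)[0],key=cv2.contourArea);e=cv2.fitEllipse(cv2.convexHull(cn));print(n,e,onz(n,*e[0],116))
k=[blobs(a,(0,0,170),(180,60,255),(295,115,340,160),5)[0],blobs(b,(0,0,170),(180,60,255),(225,210,290,280),5)[0]];print(k)
cv2.imwrite('pics/p8.png',np.hstack([f(a,280,85,120,120,400),f(b,200,170,130,130,400)])[:,:,::-1])
E
```

```text
time: 37.5
tcp_pos: [510.3, -211.9, 235.6]
ee_rot: [[0.21, 0.978, -0.001], [0.978, -0.21, -0.006], [-0.006, 0.0, -1.0]]
contact_force: [-0.3, 0.1, 0.6]
finger_gap: 0.999
top ((316.62451171875, 135.90574645996094), (47.509098052978516, 48.905601501464844), 91.25443267822266) [632.71788366  16.98262096 116.        ]
scene ((254.73362731933594, 245.7410888671875), (54.74380111694336, 60.47496032714844), 73.51576232910156) [637.23627549  22.93515919 116.        ]
[[(array([316. , 132.6]), np.int32(39), array([313, 130,   7,   7], dtype=int32))], [(array([238. , 211.7]), np.int32(15), array([236, 210,   5,   5], dtype=int32)), (array([226.3, 214.1]), np.int32(13), array([225, 212,   4,   5], dtype=int32)), (array([232.5, 214.3]), np.int32(13), array([231, 213,   5,   4], dtype=int32)), (array([254.2, 239.4]), np.int32(104), array([249, 233,  10,  15], dtype=int32))]]
```

View pics/p8.png

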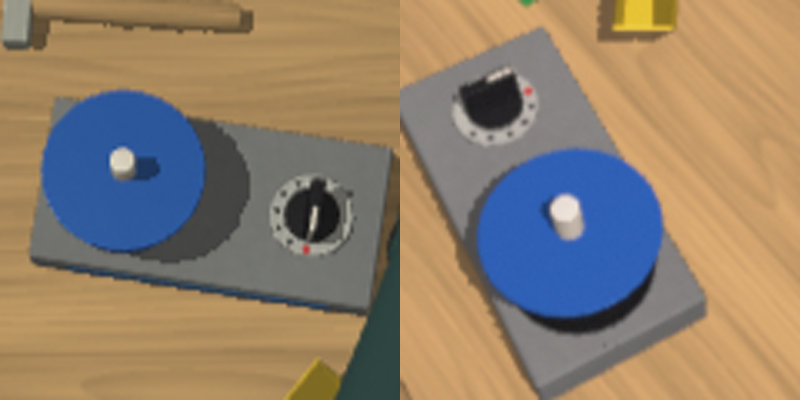

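```bash
python3 -c "
from h import *
print(tri((316,132.6),(254.2,237)))"; python3 -m crank '[[[20,15,0],[0,0,8],1],[[50,35,0],[0,0,16],1],[[95,63,0],[0,0,24],1],[[95,63,-30],[0,0,32],1],[[95,63,-65],[0,0,40],1],[[95,63,-65],[0,0,48],1],[[95,63,-65],[0,0,56],1],[[95,63,-65],[0,0,64],1],[[95,63,-65],[0,0,72],1],[[95,63,-65],[0,0,80],1],[[95,63,-65],[0,0,88],1],[[95,63,-65],[0,0,93],1],[[95,63,-65],[0,0,93],1],[[95,63,-65],[0,0,93],1]]'
```

```text
(array([632.82733394,  18.85093534, 149.33233142]), [array([-0.3,  0.4]), array([-0.6, -0.1])])
time: 39.0
tcp_pos: [606.9, -143.1, 169.9]
ee_rot: [[-0.988, 0.155, 0.004], [0.155, 0.988, 0.0], [-0.004, 0.001, -1.0]]
contact_force: [0.6, 0.6, -0.6]
finger_gap: 1.0
```

```bash
python3 -m crank '[[[-2,-6,-30],[0,0,0],1],[[-2,-6,-70],[0,0,0],1],[[-2,-6,-98],[0,0,0],1],[[-2,-6,-105],[0,0,0],1],[[-2,-6,-105],[0,0,0],1],[[-2,-6,-105],[0,0,0],-1],[[-2,-6,-105],[0,0,0],-1],[[-2,-6,-105],[0,0,0],-1],[[-2,-6,-105],[0,0,0],-1],[[-2,-6,-105],[0,0,0],-1],[[-2,-6,-105],[0,0,0],-1],[[-2,-6,-105],[0,0,0],-1],[[-2,-6,-105],[0,0,0],-1]]'; python3 -c "
from rig import readout;s=readout.read_state();print(s['torque'],s['ee_rot'][:,1])"
```

```text
time: 40.3
tcp_pos: [605.3, -148.6, 65.7]
ee_rot: [[-0.988, 0.156, 0.004], [0.156, 0.988, 0.001], [-0.004, 0.001, -1.0]]
contact_force: [-1.2, 1.3, 5.9]
finger_gap: 0.133
[ 0.17569399  0.23256523 -0.14619723] [0.15597491 0.98776031 0.00118452]
```

```bash
python3 -m crank '[[[0,0,0],[0,0,-6],-1],[[0,0,0],[0,0,-12],-1],[[0,0,0],[0,0,-18],-1],[[0,0,0],[0,0,-24],-1],[[0,0,0],[0,0,-30],-1],[[0,0,0],[0,0,-36],-1],[[0,0,0],[0,0,-42],-1],[[0,0,0],[0,0,-48],-1],[[0,0,0],[0,0,-54],-1],[[0,0,0],[0,0,-60],-1],[[0,0,0],[0,0,-66],-1],[[0,0,0],[0,0,-72],-1],[[0,0,0],[0,0,-78],-1],[[0,0,0],[0,0,-84],-1],[[0,0,0],[0,0,-90],-1],[[0,0,0],[0,0,-90],-1],[[0,0,0],[0,0,-90],-1],[[0,0,0],[0,0,-90],-1]]'; python3 -c "
from rig import readout;s=readout.read_state();print(s['torque'])"
```

```text
time: 42.1
tcp_pos: [605.4, -148.5, 65.8]
ee_rot: [[0.154, 0.988, 0.001], [0.988, -0.154, -0.004], [-0.004, 0.001, -1.0]]
contact_force: [-0.2, 0.5, 2.2]
finger_gap: 0.129
[ 0.08670756  0.14937451 -0.05075906]
```

Turned by 89.9°. I'll release, back off and check.

```bash
python3 -m crank '[[[0,0,0],[0,0,0],1],[[0,0,0],[0,0,0],1],[[0,0,0],[0,0,0],1],[[0,0,0],[0,0,0],1],[[0,0,0],[0,0,0],1],[[0,0,30],[0,0,0],1],[[0,0,80],[0,0,0],1],[[-40,0,130],[0,0,0],1],[[-80,40,180],[0,0,0],1],[[-120,80,200],[0,0,0],1],[[-150,120,200],[0,0,0],1],[[-150,170,200],[0,0,0],1],[[-150,220,200],[0,0,0],1],[[-150,270,200],[0,0,0],1],[[-150,320,200],[0,0,0],1],[[-150,340,200],[0,0,0],1],[[-150,340,200],[0,0,0],1]]'; python3 - <<'E'
from h import *
a=get_image("top");b=get_image("scene")
f=lambda i,x,y,w,h:cv2.resize(i[y:y+h,x:x+w],(400,300),interpolation=2)
cv2.imwrite('pics/p9.png',np.vstack([np.hstack([f(a,350,130,48,36),f(b,208,183,48,36)]),np.hstack([f(a,0,0,640,400),f(b,0,0,640,400)])])[:,:,::-1])
E
```

```text
time: 43.8
tcp_pos: [454.9, 199.6, 266.1]
ee_rot: [[0.143, 0.99, 0.002], [0.99, -0.143, 0.0], [0.0, 0.002, -1.0]]
contact_force: [-0.7, -0.7, -1.0]
finger_gap: 0.997
```

View pics/p9.png

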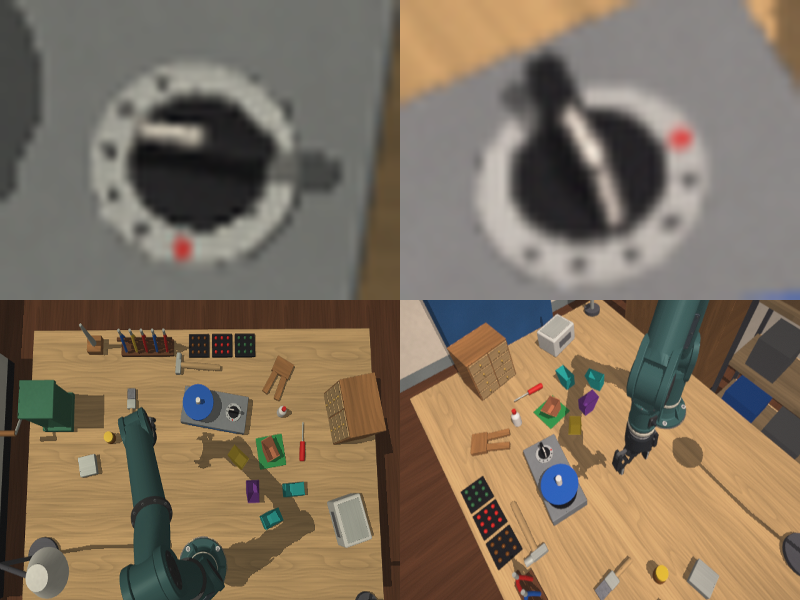

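```bash
python3 -c "
from rig import ticket;print(ticket.close_job())"
```

```text
the job is handed in; nothing more can be done
None
```

The job was done in the order asked and handed in at about 44 s of the 208 s limit.

- **Dial off:** I turned the dial back about 120° against its stop. The picture after release showed it pointing at the red dot.
- **Tin:** The copper tin held two castings and I tipped both into the bowl. It is back on the green mat, upright and empty in the pictures.
- **Strays:** I found two on the bench and put both in the bowl. A picture before the lid went on showed four castings inside and no stray left in the area I could see.
- **Lid:** The top view puts it within about 2 mm of the bowl's centre, and two views put the top of its knob at 149 mm. A seated lid should give 150 mm. The scene camera alone read the lid about 8 mm off centre. I put that down to the lid's visible edge thickness, because the knob measured from both views agrees with the top view.
- **Dial at three clicks:** I turned it 89.9° clockwise from the stop. After release the last picture shows the pointer at the third dot from the red one.

I didn't touch the brush, jar, bottle or screwdriver, and the last picture shows nothing obviously moved. No check failed. The contact readings I saw after each move stayed under about 16 N, and the hand is clear of everything.

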